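Set out the pistons by size on the stall's display stand

TASK

Set the four loose pistons out for sale on the display stand, crown up, one in the middle of each green pad, in order of size: the smallest on the pad next to the red cash box, where I can keep an eye on it, and each one larger than the last to the largest at the far end. Do not tip a piston over on the way, and leave the amber indicator lamp standing where it is.

Things in the scene. Friction and masses are not known exactly. Their poses are not given: they have to be found in the camera images.
- piston_38: the smallest of the four aluminium engine pistons: a solid-looking bright round piece 38 mm in diameter and 40 mm high, with three dark ring grooves near its flat crown, standing crown up on the table. Loose. Origin at the centre of its underside, z up through the crown; round, so its yaw does not matter to the grip.
- piston_47: the second smallest of the four aluminium engine pistons: a solid-looking bright round piece 47 mm in diameter and 49 mm high, with three dark ring grooves near its flat crown, standing crown up on the table. Loose. Origin at the centre of its underside, z up through the crown; round, so its yaw does not matter to the grip.
- piston_56: the second largest of the four aluminium engine pistons: a solid-looking bright round piece 56 mm in diameter and 58 mm high, with three dark ring grooves near its flat crown, standing crown up on the table. Loose. Origin at the centre of its underside, z up through the crown; round, so its yaw does not matter to the grip.
- piston_65: the largest of the four aluminium engine pistons: a solid-looking bright round piece 65 mm in diameter and 66 mm high, with three dark ring grooves near its flat crown, standing crown up on the table. Loose. Origin at the centre of its underside, z up through the crown; round, so its yaw does not matter to the grip.
- pad_a: one of four identical round green rubber pads, 82 mm across, 3 mm thick, fixed in a straight row at 105 mm pitch on a low dark-wood display stand (430 x 110 mm). Which of the four is where in the row changes from start to start. Origin: centre of its underside, 22 mm above the table; its top is 25 mm above the table. z up.
- pad_b: one of four identical round green rubber pads, 82 mm across, 3 mm thick, fixed in a straight row at 105 mm pitch on a low dark-wood display stand (430 x 110 mm). Which of the four is where in the row changes from start to start. Origin: centre of its underside, 22 mm above the table; its top is 25 mm above the table. z up.
- pad_c: one of four identical round green rubber pads, 82 mm across, 3 mm thick, fixed in a straight row at 105 mm pitch on a low dark-wood display stand (430 x 110 mm). Which of the four is where in the row changes from start to start. Origin: centre of its underside, 22 mm above the table; its top is 25 mm above the table. z up.
- pad_d: one of four identical round green rubber pads, 82 mm across, 3 mm thick, fixed in a straight row at 105 mm pitch on a low dark-wood display stand (430 x 110 mm). Which of the four is where in the row changes from start to start. Origin: centre of its underside, 22 mm above the table; its top is 25 mm above the table. z up.
- cash_box: red sheet-steel cash box with a steel handle folded flat on its lid, 156 x 119 mm, 85 mm high, fixed on the table beyond one end of the row of pads, about 350 mm from the middle of the row. Which end changes; a dark starter motor, no taller, lies beyond the other end. Origin: centre of its underside.
- lamp: amber indicator lamp, 60 mm across, 46 mm high: black foot, chrome ring, amber dome. Loose, standing among the pistons; not to be moved. Origin: centre of its underside. Also loose among them: a blue oil filter (65 mm across, 72 mm high) and a yellow carton (44 x 44 x 58 mm); neighbours stand 90 mm or more apart, centre to centre.

How it is judged (in metres and radians):
At the end, for the whole second after the job is handed in: Each piston stands upright (within 0.1 rad), at rest and released on its own pad, its centre within 14 mm of the pad's centre; counted from the cash box outwards the pads carry the 38, 47, 56 and 65 mm pistons (horizontal distance between piston_38 and cash_box below 0.255 m and (horizontal distance between piston_38 and pad_a below 0.014 m or horizontal distance between piston_38 and pad_b below 0.014 m or horizontal distance between piston_38 and pad_c below 0.014 m or horizontal distance between piston_38 and pad_d below 0.014 m) and height (world z) of piston_38 between 0.021 and 0.03 m and angle between each of piston_38, piston_47, piston_56, piston_65's own z axis and vertical below 0.1 rad and linear speed of each of piston_38, piston_47, piston_56, piston_65 below 0.02 m/s and angular speed of each of piston_38, piston_47, piston_56, piston_65 below 0.2 rad/s and horizontal distance between piston_47 and cash_box between 0.255 and 0.36 m and (horizontal distance between piston_47 and pad_a below 0.014 m or horizontal distance between piston_47 and pad_b below 0.014 m or horizontal distance between piston_47 and pad_c below 0.014 m or horizontal distance between piston_47 and pad_d below 0.014 m) and height (world z) of piston_47 between 0.021 and 0.03 m and horizontal distance between piston_56 and cash_box between 0.36 and 0.465 m and (horizontal distance between piston_56 and pad_a below 0.014 m or horizontal distance between piston_56 and pad_b below 0.014 m or horizontal distance between piston_56 and pad_c below 0.014 m or horizontal distance between piston_56 and pad_d below 0.014 m) and height (world z) of piston_56 between 0.021 and 0.03 m and horizontal distance between piston_65 and cash_box above 0.465 m and (horizontal distance between piston_65 and pad_a below 0.014 m or horizontal distance between piston_65 and pad_b below 0.014 m or horizontal distance between piston_65 and pad_c below 0.014 m or horizontal distance between piston_65 and pad_d below 0.014 m) and height (world z) of piston_65 between 0.021 and 0.03 m); the robot touches nothing.
It fails at once if a piston is tipped over (leans more than 0.6 rad) (angle between any of piston_38, piston_47, piston_56, piston_65's own z axis and vertical above 0.6 rad).
It fails at once if the amber lamp is pushed more than 15 mm or tipped (distance of lamp from where it was at the start of the episode above 0.015 m or angle between lamp's own z axis and vertical above 0.4 rad).
It also fails if it takes over 102 s, if anything falls off the work surface, if the arm or the gripper's body presses on something with over 40 N, if the wrist force passes 120 N, or if a joint passes its speed limit or range.

ROBOT

A 6-joint arm with a two-finger parallel gripper is mounted at the origin on the work surface. World frame = base frame: x ahead of the robot, y to its left, z up, the work surface at z = 0. Lengths are in mm, angles in rad, forces in N, time in s.
With the tool pointing down it reaches from about 375 to 925 mm from the base axis. Payload 5.7 kg.
Tool frame: the origin (TCP) lies midway between the tips of the shut fingers; the grasp point (between the pads) lies 19 mm behind it; z points along the fingers, y is the line along which they close (so a half turn about z gives the same grasp; the last joint's range is limited). The gripper opens to 85 mm and grips with 20 to 120 N. Pads are 22 mm wide; open, the fingers measure 114 mm over their backs; the gripper's body (76 mm by 85 mm) begins 54 mm behind the grasp point. The pads swing forward as they close: fully open they stand 13 mm farther back than shut.
Start: joints at [-1.363, 0.359, 1.51, -0, 1.272, -0.115], TCP at [190.318, -568.981, 210.567] pointing down, gripper open.
Joint ranges: [-2.97, 2.97], [-1.01, 2.36], [0.21, 2.38], [-0.96, 4.11], [0.2, 2.71], [-2.98, 2.98]. Speed limits (rad/s): [2.39, 2.39, 3.14, 3.14, 3.14, 3.14].

INTERFACE

Orientations are given as a unit quaternion [x, y, z, w].
In Python, from cell import readout, imaging, close_job gives the robot as it stands.
- The arm moves only by the shell command python3 -m crank 'ROWS' [OPENING] [FORCE]. ROWS is JSON, one flat list of numbers, 6 for each row, row after row: the shift along the tool's x, y, z in mm, then the turn, a rotation vector about the tool's x, y, z in rad. In form: [tx, ty, tz, ax, ay, az, tx, ty, tz, ax, ay, az, ...]. A call has 1 to 10 rows; each row shifts and turns the commanded pose from where the row before left it, along the tool's axes as they then stand; what a row does not reach is not made up. A row lasts 1/12 s, in which the tool goes at most 41.7 mm and 7.16 degrees, less where a joint would pass 70% of its speed; a pose out of reach is approached as far as the arm can. A call with a gripper value outside its range is refused whole. OPENING is the opening in per cent of the stroke, from 0 (shut) to 100 (fully open), set as the call begins (- or left out, the last holds). The fingers move at their own pace and stop on an object; FORCE is the grip in N (left out, the last holds). Time passes only in rows, so rows that do not move let the fingers close. It gives the time, the measured TCP pose, the force, the opening and the grip force at its end, in the units of the state.
- readout.get_obs(): the state, without advancing time (a new reading comes with each control period).
- imaging.get_image(name): name is "side" or "top"; returns a dict with "pixels" (400x640x3 uint8, blue, green, red), "camera_matrix" (3x3 intrinsics, pixels), "xyz" and "attitude" of the camera in the world. Camera axes: x right, y down, z forward; pixel columns grow to the right and rows downward; lengths in mm; the calibration is good to about 2 mm. A picture is of the moment at which its call begins. There is no depth.
- close_job(): hands the job in; it is judged then, once.
The state is a dict: "time_s": time; "joint_pos": joint angles; "joint_vel": joint speeds; "joint_torque": joint torques, N m; "tool_pos": TCP position; "eef_rot": TCP orientation; "contact_force": force on the tool from outside, world axes, zero at the start; "ft_torque": the same for the moment, N m; "gripper_width": opening from 0.0 (shut) to 1.0 (fully open); "grasp_force": force on a finger pad.
Only numpy, scipy, OpenCV 4.12 (cv2) and the standard library are available. Lean on these libraries where they do the work, as an engineer would, in place of code of your own. Each camera call takes 0.05 s, during which the arm holds its last target. There are 200 camera calls.

## Working session

There is one attempt and no reset: what is moved stays moved. The work goes in short steps, Python scripts to look and compute and a shell command to move; the robot and the scene stay as the last step left them, time stands still between calls to the robot, and variables do not carry over. Pictures are saved under pics/ and viewed, at most 14 in all, crops included, and the job is handed in when it is done.

```bash
mkdir -p pics; python3 - <<'E'
from cell import readout, imaging
import cv2
o=readout.get_obs(); print(o)
for n in("top","side"):
    d=imaging.get_image(n); cv2.imwrite(f"pics/{n}0.png",d["pixels"]); print(n,d["camera_matrix"],d["xyz"],d["attitude"])
E
```

```text
{'time_s': 0.0, 'joint_pos': array([-1.36305743e+00,  3.59522140e-01,  1.51143561e+00, -5.60878413e-06,
        1.27251589e+00, -1.15098346e-01]), 'joint_vel': array([ 0.00115256,  0.00019301,  0.00074968, -0.00116865, -0.00038893,
        0.00066257]), 'joint_torque': array([-5.83190354e-05, -5.27624667e+01, -2.78625387e+01, -3.59107116e-04,
        1.31658046e-02,  1.27394509e-05]), 'tool_pos': array([ 190.19597173, -568.29088657,  209.74222504]), 'eef_rot': array([ 9.86999709e-01,  1.60719290e-01, -4.62250561e-05, -9.39356501e-04]), 'contact_force': array([-0.17031623, -0.05883979,  0.3047994 ]), 'ft_torque': array([-0.00103879,  0.00024312,  0.03480072]), 'grasp_force': 0.0, 'gripper_width': 0.9992398631394681}
top [[510.96271293   0.         320.77844559]
 [  0.         510.96271293 204.957977  ]
 [  0.           0.           1.        ]] [4.97123458e+02 1.07587618e+00 1.18387413e+03] [ 0.71351487 -0.69978055  0.02551272 -0.02351193]
side [[463.95223607   0.         317.1082785 ]
 [  0.         463.95223607 203.82466922]
 [  0.           0.           1.        ]] [266.29550288 856.06093573 933.36068607] [-0.168721    0.90162125 -0.39285364  0.0654092 ]
```

View pics/top0.png

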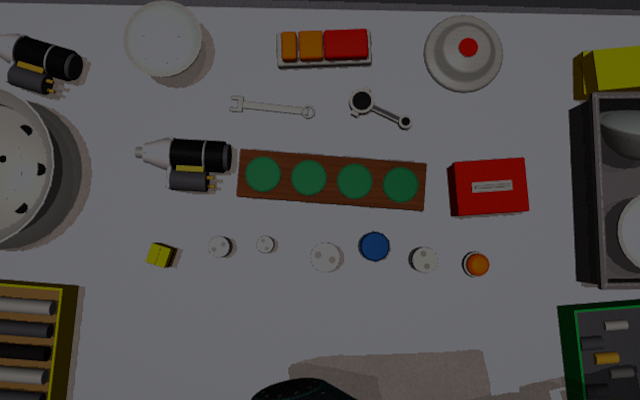

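View pics/side0.png

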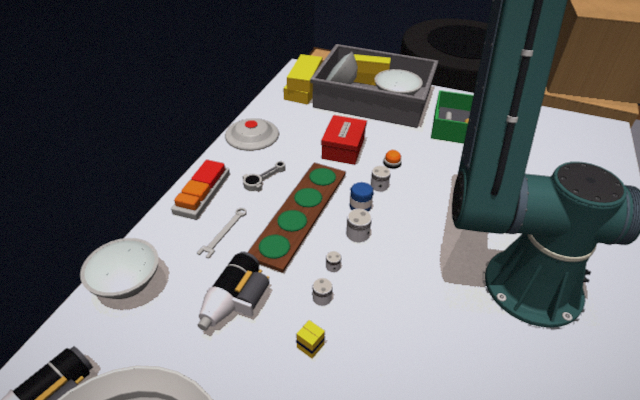

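Top view: the pads run along row ~180 at columns 262, 308, 354 and 401, with the red cash box at (488,186), so the pad at column 401 takes the 38 mm piston. The pistons are at (220,246), (265,244), (325,257) and (424,260). The lamp is at (476,264), the filter at (375,246) and the carton at (160,255). The side view shows the same layout.

```bash
python3 - <<'E'
import cv2,numpy as np
a=cv2.imread("pics/top0.png")
f=lambda c:cv2.resize(a[228:288,c:c+180],None,fx=4,fy=4,interpolation=cv2.INTER_CUBIC)
cv2.imwrite("pics/crop0.png",cv2.convertScaleAbs(np.vstack([f(145),f(310)]),alpha=1.4))
E
```

```text
(no output)
```

View pics/crop0.png

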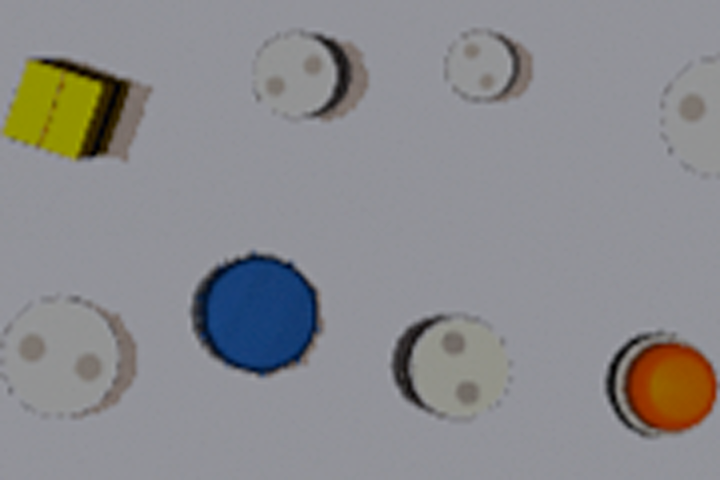

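```bash
cat >h.py <<'E'
import cv2,numpy as np
from scipy.spatial.transform import Rotation as R
from cell import imaging,readout
def ray(d,u,v,z):
    r=R.from_quat(d["attitude"]).as_matrix()@np.linalg.solve(d["camera_matrix"],[u,v,1.])
    return (d["xyz"]+r*(z-d["xyz"][2])/r[2])[:2]
def blob(m,uv,w=30):
    n,l,s,c=cv2.connectedComponentsWithStats(m.astype(np.uint8))
    k=min((i for i in range(1,n) if s[i,4]>60),key=lambda i:np.hypot(*(c[i]-uv)))
    cs,_=cv2.findContours((l==k).astype(np.uint8),cv2.RETR_EXTERNAL,cv2.CHAIN_APPROX_NONE)
    h=cv2.convexHull(max(cs,key=cv2.contourArea))
    M=cv2.moments(h); c=np.array([M["m10"],M["m01"]])/M["m00"]
    return c,2*np.sqrt((cv2.contourArea(h)+cv2.arcLength(h,True)/2)/np.pi)
def scale(d,z): return (d["xyz"][2]-z)/d["camera_matrix"][0,0]
E
python3 - <<'E'
from h import *
d=imaging.get_image("top"); p=d["pixels"].astype(int)
tab=np.median(p[215:225,200:440].reshape(-1,3),0); print("table",tab)
for nm,uv,z in [("47",(219,247),49),("38",(265,244),40),("65",(325,257),66),("56",(425,260),58)]:
    u,v=uv; print(nm,p[v,u],end=" ")
    m=(p[...,2]-tab[2]>8)&(p[...,2]-p[...,0]>-9)
    mm=np.zeros(m.shape,bool); mm[v-20:v+20,u-22:u+22]=m[v-20:v+20,u-22:u+22]
    c,D=blob(mm,uv); print(c,"diam",D*scale(d,z),"xy",ray(d,*c,z))
g=(p[...,1]-p[...,2]>30)
for u in [(262,174),(308,178),(354,181),(401,184)]:
    c,D=blob(g,u); print("pad",c,"diam",D*scale(d,25),"xy",ray(d,*c,25))
rd=(p[...,2]-p[...,1]>50)&(p[...,2]-p[...,0]>50)
c,D=blob(rd,(488,186)); print("box",c,ray(d,*c,85))
c,D=blob(rd,(476,264)); print("lamp",c,ray(d,*c,35))
E
```

```text
table [109. 105. 104.]
47 [106 105 105] Traceback (most recent call last):
  File "<stdin>", line 8, in <module>
  File "h.py", line 9, in blob
    k=min((i for i in range(1,n) if s[i,4]>60),key=lambda i:np.hypot(*(c[i]-uv)))
ValueError: min() iterable argument is empty
```

```bash
python3 - <<'E'
from h import *
p=cv2.imread("pics/top0.png").astype(int)
print((p[244,248:285,2]-p[244,248:285,0])); print(p[244,248:285,2]); print(p[257,306:346,2]-p[257,306:346,0]);print(p[257,306:346,2])
E
```

```text
[-5 -6 -5 -5 -6 -5 -5 -6 -3 -2 -2 -2 -2 -2 -3 -2  0 -2 -2 -3 -1 -2 -2 -2
 -2 -2  7 10 11 13 -2 -5 -5 -5 -5 -5 -5]
[104 103 104 105 104 104 105 105  96 101 105 103 104 104 104 104 105 104
 104 104 105 103 105 105 108  55  48  83  88  88 101 105 105 104 104 104
 104]
[-5 -5 -5 -5 -3 -2 -1 -2 -1  2  8 10 10  8  2 -1  0 -1 -1  0 -1 -1 -2  2
  6  8  9  8  4  0 -1  0 -1 -1  7 11 11 13 -2 -5]
[105 104 104 104  98 101 105 104 105  97  93  89  88  92  98 104 105 105
 104 105 104 104 104  98  93  89  87  89  96 103 105 104 105  98  88  86
  87  85 101 105]
```

```bash
cat >m.py <<'E'
from h import *
def pistons(d,lst):
    p=d["pixels"].astype(int); rb=cv2.GaussianBlur((p[...,2]-p[...,0]).astype(np.float32),(3,3),.6); out={}
    for nm,uv,z in lst:
        m=((rb>-3.7)&(rb<4)&(p[...,2]>94)).astype(np.uint8)
        mm=np.zeros_like(m); u,v=uv; mm[v-20:v+20,u-22:u+22]=m[v-20:v+20,u-22:u+22]
        mm=cv2.morphologyEx(mm,cv2.MORPH_OPEN,cv2.getStructuringElement(cv2.MORPH_ELLIPSE,(3,3)))
        c,D=blob(mm,uv); out[nm]=ray(d,*c,z); print(nm,c.round(1),"diam",round(D*scale(d,z),1),"xy",out[nm].round(1))
    return out
E
python3 - <<'E'
from m import *
d=imaging.get_image("top"); p=d["pixels"].astype(int)
pistons(d,[("47",(219,247),49),("38",(265,244),40),("65",(325,257),66),("56",(425,260),58)])
g=(p[...,1]-p[...,2]>30)
for u in [(262,174),(308,178),(354,181),(401,184)]:
    c,D=blob(g,u); print("pad",c,"diam",D*scale(d,25),"xy",ray(d,*c,25))
rd=(p[...,2]-p[...,1]>50)&(p[...,2]-p[...,0]>50)
c,D=blob(rd,(488,186)); print("box",c,ray(d,*c,85))
c,D=blob(rd,(476,264)); print("lamp",c,ray(d,*c,35))
E
```

```text
47 [218.  246.5] diam 46.3 xy [479.4 224.3]
38 [264.3 243.6] diam 36.9 xy [487.6 123. ]
65 [324.5 256.7] diam 65.1 xy [462.  -11.6]Traceback (most recent call last):
  File "<stdin>", line 3, in <module>
  File "m.py", line 8, in pistons
    c,D=blob(mm,uv); out[nm]=ray(d,*c,z); print(nm,c.round(1),"diam",round(D*scale(d,z),1),"xy",out[nm].round(1))
        ~~~~^^^^^^^
  File "h.py", line 9, in blob
    k=min((i for i in range(1,n) if s[i,4]>60),key=lambda i:np.hypot(*(c[i]-uv)))
ValueError: min() iterable argument is empty
```

```bash
sed -i 's/(rb<4)/(rb<t)/; s/def pistons(d,lst)/def pistons(d,lst,t=4)/' m.py; python3 - <<'E'
from m import *
d=imaging.get_image("top"); p=d["pixels"].astype(int)
print(p[263,405:445,2]);print((p[...,2]-p[...,0])[263,405:445])
pistons(d,[("56",(425,260),58)],14)
g=(p[...,1]-p[...,2]>30)
for u in [(262,174),(308,178),(354,181),(401,184)]:
    c,D=blob(g,u); print("pad",c,"diam",D*scale(d,25),"xy",ray(d,*c,25))
rd=(p[...,2]-p[...,1]>50)&(p[...,2]-p[...,0]>50)
c,D=blob(rd,(488,186)); print("box",c,ray(d,*c,85))
c,D=blob(rd,(476,264)); print("lamp",c,ray(d,*c,35))
E
```

```text
[104 105 106  88  39  23  23  24  85 105 105 104 104 105 104 104 105 104
 104 103  96  93  93  98 104 104 104 104 105 103 104 104  94 101 103 104
 103 104 104 104]
[-4 -5 -5 -4 -2  2  4  4 -1  4  5  5  5  5  5  5  5  5  6  5  7  7  7  7
  6  5  6  6  7  6  7  0 -4 -4 -5 -5 -5 -5 -4 -5]
56 [425.1 259.5] diam 55.8 xy [ 459.8 -232.6]
pad [262.72140921 173.80397471] diam 79.97565106760517 xy [646.31103244 132.42549568]
pad [308.40336442 177.46023039] diam 79.51643189046699 xy [639.97542163  28.02043259]
pad [354.23336949 180.89425163] diam 79.95421953518692 xy [634.15864611 -76.67652089]
pad [400.11111111 184.46644845] diam 79.72564682378592 xy [ 628.0289433  -181.45322184]
box [490.91273096 186.21629845] [ 621.31742445 -368.58467972]
lamp [477.83233533 264.24700599] [ 450.82400488 -355.43656873]
```

```bash
python3 -m crank '[0,0,0,0,0,-0.1248,0,0,0,0,0,-0.1248,0,0,0,0,0,-0.1248,0,0,0,0,0,-0.1248,0,0,0,0,0,-0.1248,0,0,0,0,0,-0.1248,0,0,0,0,0,-0.1248,0,0,0,0,0,-0.1248,0,0,0,0,0,-0.1248,0,0,0,0,0,-0.1248]' 100 60
python3 -m crank '[28,22.5,0,0,0,0,28,22.5,0,0,0,0,28,22.5,0,0,0,0,28,22.5,0,0,0,0,28,22.5,0,0,0,0,28,22.5,0,0,0,0,28,22.5,0,0,0,0,28,22.5,0,0,0,0,28,22.5,0,0,0,0,28,22.5,0,0,0,0]'
python3 -m crank '[28,22.5,0,0,0,0,28,22.5,0,0,0,0,0,0,20,0,0,0,0,0,30,0,0,0,0,0,30,0,0,0,0,0,20,0,0,0,0,0,0,0,0,0,0,0,0,0,0,0]'
```

```text
time_s: 1.08
tool_pos: [190.3, -568.9, 210.4]
eef_rot: [0.705, 0.709, 0.0, -0.0]
contact_force: [-0.6, 0.1, -0.0]
gripper_width: 1.005
grasp_force: 0.0
time_s: 1.92
tool_pos: [416.1, -287.5, 210.7]
eef_rot: [0.707, 0.707, 0.0, 0.0]
contact_force: [0.4, -0.1, 0.8]
gripper_width: 1.0
grasp_force: 0.0
time_s: 2.58
tool_pos: [459.6, -232.4, 109.9]
eef_rot: [0.707, 0.707, -0.0, -0.001]
contact_force: [0.5, 0.3, 0.8]
gripper_width: 0.993
grasp_force: 0.0
```

```bash
python3 -m crank '[0,0,30,0,0,0,0,0,30,0,0,0,0,0,20,0,0,0,0,0,10,0,0,0,0,0,8,0,0,0,0,0,0,0,0,0,0,0,0,0,0,0]'
python3 -m crank '[0,0,0,0,0,0,0,0,0,0,0,0,0,0,0,0,0,0,0,0,0,0,0,0,0,0,0,0,0,0,0,0,0,0,0,0,0,0,0,0,0,0,0,0,0,0,0,0,0,0,0,0,0,0,0,0,0,0,0,0]' 0 60
```

```text
time_s: 3.17
tool_pos: [461.2, -233.6, 13.6]
eef_rot: [0.707, 0.707, 0.0, 0.001]
contact_force: [0.8, 0.1, 0.6]
gripper_width: 1.002
grasp_force: 0.0
time_s: 4.0
tool_pos: [460.9, -233.4, 14.1]
eef_rot: [0.707, 0.707, 0.0, 0.001]
contact_force: [-1.8, 1.4, 9.6]
gripper_width: 0.631
grasp_force: 61.7
```

```bash
python3 -m crank '[0,0,-10,0,0,0,0,0,-20,0,0,0,0,0,-25,0,0,0,0,0,-25,0,0,0,0,0,-20,0,0,0,0,0,-10,0,0,0,0,0,0,0,0,0]'
python3 -m crank '[9,6,0,0,0,0,18,12,0,0,0,0,25,17,0,0,0,0,25,17,0,0,0,0,25,17,0,0,0,0,25,17,0,0,0,0,25,17,0,0,0,0,25,17,0,0,0,0,25,17,0,0,0,0,25,17,0,0,0,0]'
python3 -m crank '[18,14,0,0,0,0,10,8,0,0,0,0,6,4,0,0,0,0,0,0,0,0,0,0,0,0,0,0,0,0]'
```

```text
time_s: 4.58
tool_pos: [461.9, -234.0, 125.3]
eef_rot: [0.707, 0.707, 0.001, 0.003]
contact_force: [0.5, 0.0, -1.3]
gripper_width: 0.632
grasp_force: 63.5
time_s: 5.42
tool_pos: [613.5, -3.4, 120.3]
eef_rot: [0.707, 0.707, -0.001, -0.002]
contact_force: [-0.3, 0.2, -1.5]
gripper_width: 0.633
grasp_force: 63.5
time_s: 5.83
tool_pos: [639.2, 27.7, 121.7]
eef_rot: [0.707, 0.707, -0.001, -0.001]
contact_force: [0.2, -0.3, -2.2]
gripper_width: 0.635
grasp_force: 63.6
```

```bash
python3 -m crank '[0,0,20,0,0,0,0,0,25,0,0,0,0,0,20,0,0,0,0,0,10,0,0,0,0,0,6,0,0,0,0,0,3,0,0,0,0,0,0,0,0,0,0,0,0,0,0,0]'; python3 -m crank '[0,0,0.5,0,0,0,0,0,0,0,0,0,0,0,0,0,0,0]'; python3 - <<'E'
from h import *
cv2.imwrite("pics/a.png",imaging.get_image("side")["pixels"][140:300,200:440].repeat(3,0).repeat(3,1))
E
```

```text
time_s: 6.5
tool_pos: [641.0, 27.4, 39.7]
eef_rot: [0.707, 0.707, 0.001, 0.001]
contact_force: [1.0, -0.3, -1.0]
gripper_width: 0.635
grasp_force: 63.7
time_s: 6.75
tool_pos: [641.2, 27.7, 39.1]
eef_rot: [0.707, 0.707, 0.001, 0.001]
contact_force: [-0.7, -0.8, 4.9]
gripper_width: 0.635
grasp_force: 64.3
```

View pics/a.png

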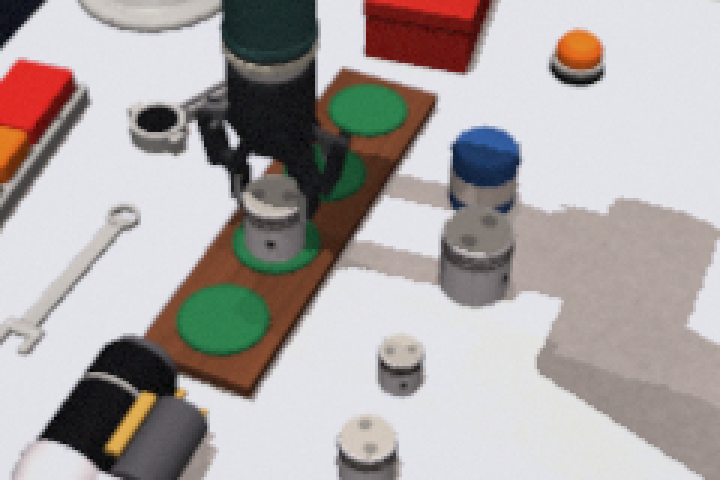

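The crop shows the 56 mm piston seated on its pad, at crop position (275,235), with nothing else disturbed. Next: release it and go for the 65.

```bash
python3 -m crank '[0,0,0,0,0,0,0,0,0,0,0,0,0,0,0,0,0,0,0,0,0,0,0,0,0,0,0,0,0,0,0,0,0,0,0,0]' 100
python3 -m crank '[0,0,-15,0,0,0,0,0,-30,0,0,0,0,0,-25,0,0,0,0,0,-15,0,0,0,-6.6,-29.7,0,0,0,0,-6.6,-29.7,0,0,0,0,-6.6,-29.7,0,0,0,0,-6.6,-29.7,0,0,0,0,-6.6,-29.7,0,0,0,0,-6.6,-29.7,0,0,0,0]'
python3 -m crank '[0,0,0,0,0,0,0,0,0,0,0,0,0,0,20,0,0,0,0,0,20,0,0,0,0,0,20,0,0,0,0,0,20,0,0,0,0,0,15,0,0,0,0,0,9,0,0,0,0,0,5,0,0,0,0,0,0,0,0,0]'
python3 -m crank '[0,0,0,0,0,0,0,0,0,0,0,0,0,0,0,0,0,0,0,0,0,0,0,0,0,0,0,0,0,0,0,0,0,0,0,0,0,0,0,0,0,0,0,0,0,0,0,0,0,0,0,0,0,0]' 0 70
```

```text
time_s: 7.3
tool_pos: [640.2, 28.1, 38.0]
eef_rot: [0.707, 0.707, -0.0, -0.0]
contact_force: [-0.5, 0.2, 1.0]
gripper_width: 0.997
grasp_force: 0.0
time_s: 8.13
tool_pos: [460.6, -11.7, 123.1]
eef_rot: [0.707, 0.707, 0.0, 0.0]
contact_force: [0.3, 0.6, 0.4]
gripper_width: 0.998
grasp_force: 0.0
time_s: 8.97
tool_pos: [462.6, -11.5, 13.4]
eef_rot: [0.707, 0.707, -0.0, -0.0]
contact_force: [-0.1, 0.2, 0.7]
gripper_width: 0.999
grasp_force: 0.0
time_s: 9.72
tool_pos: [462.7, -11.6, 15.3]
eef_rot: [0.707, 0.707, 0.0, 0.001]
contact_force: [-0.9, 0.1, 6.0]
gripper_width: 0.741
grasp_force: 76.1
```

```bash
python3 -m crank '[0,0,-10,0,0,0,0,0,-20,0,0,0,0,0,-25,0,0,0,0,0,-25,0,0,0,0,0,-20,0,0,0,0,0,-10,0,0,0,0,0,0,0,0,0]'
python3 -m crank '[6,8,0,0,0,0,14,18,0,0,0,0,26,33,0,0,0,0,26,33,0,0,0,0,26,33,0,0,0,0,26,33,0,0,0,0,14,18,0,0,0,0,6,8,0,0,0,0,0,0,0,0,0,0,0,0,0,0,0,0]'
python3 -m crank '[0,0,20,0,0,0,0,0,25,0,0,0,0,0,20,0,0,0,0,0,10,0,0,0,0,0,6,0,0,0,0,0,3,0,0,0,0,0,0.5,0,0,0,0,0,0,0,0,0,0,0,0,0,0,0]'
```

```text
time_s: 10.3
tool_pos: [464.2, -11.9, 127.0]
eef_rot: [0.707, 0.707, 0.002, 0.002]
contact_force: [0.3, 0.8, -3.2]
gripper_width: 0.74
grasp_force: 77.6
time_s: 11.13
tool_pos: [643.6, 131.6, 122.3]
eef_rot: [0.707, 0.707, -0.001, -0.001]
contact_force: [-0.2, 0.5, -2.7]
gripper_width: 0.739
grasp_force: 77.8
time_s: 11.88
tool_pos: [645.8, 131.4, 40.6]
eef_rot: [0.707, 0.707, 0.001, 0.001]
contact_force: [-0.1, 0.4, -1.4]
gripper_width: 0.74
grasp_force: 77.7
```

```bash
python3 -m crank '[0,0,0.3,0,0,0,0,0,0,0,0,0,0,0,0,0,0,0]'
python3 -m crank '[0,0,0,0,0,0,0,0,0,0,0,0,0,0,0,0,0,0,0,0,0,0,0,0,0,0,0,0,0,0,0,0,0,0,0,0]' 100
python3 -m crank '[0,0,-15,0,0,0,0,0,-30,0,0,0,0,0,-25,0,0,0,0,0,-15,0,0,0,15.3,-27.8,0,0,0,0,15.3,-27.8,0,0,0,0,15.3,-27.8,0,0,0,0,15.3,-27.8,0,0,0,0,15.3,-27.8,0,0,0,0,15.3,-27.8,0,0,0,0]'
python3 -m crank '[0,0,0,0,0,0,0,0,0,0,0,0,0,0,20,0,0,0,0,0,25,0,0,0,0,0,25,0,0,0,0,0,20,0,0,0,0,0,15,0,0,0,0,0,8,0,0,0,0,0,2.5,0,0,0,0,0,0,0,0,0]'
python3 -m crank '[0,0,0,0,0,0,0,0,0,0,0,0,0,0,0,0,0,0,0,0,0,0,0,0,0,0,0,0,0,0,0,0,0,0,0,0,0,0,0,0,0,0,0,0,0,0,0,0,0,0,0,0,0,0]' 0 50
```

```text
time_s: 12.13
tool_pos: [645.8, 131.5, 40.3]
eef_rot: [0.707, 0.707, 0.001, 0.001]
contact_force: [-0.3, -0.5, 6.2]
gripper_width: 0.742
grasp_force: 78.5
time_s: 12.63
tool_pos: [645.0, 131.6, 39.2]
eef_rot: [0.707, 0.707, -0.0, -0.0]
contact_force: [0.6, -0.2, -0.7]
gripper_width: 0.999
grasp_force: 0.0
time_s: 13.47
tool_pos: [476.9, 223.9, 124.4]
eef_rot: [0.707, 0.707, 0.0, -0.0]
contact_force: [0.9, -0.2, 0.2]
gripper_width: 1.002
grasp_force: 0.0
time_s: 14.3
tool_pos: [478.9, 223.1, 8.5]
eef_rot: [0.707, 0.707, -0.0, -0.0]
contact_force: [0.1, -0.4, 0.0]
gripper_width: 1.0
grasp_force: 0.0
time_s: 15.05
tool_pos: [479.0, 223.6, 10.1]
eef_rot: [0.707, 0.707, 0.001, 0.0]
contact_force: [-0.9, -0.5, 7.2]
gripper_width: 0.53
grasp_force: 50.3
```

```bash
python3 -m crank '[0,0,-10,0,0,0,0,0,-20,0,0,0,0,0,-28,0,0,0,0,0,-28,0,0,0,0,0,-22,0,0,0,0,0,-12,0,0,0,0,0,0,0,0,0]'
python3 -m crank '[-10,5,0,0,0,0,-20,10,0,0,0,0,-30.5,15.7,0,0,0,0,-30.5,15.7,0,0,0,0,-30.5,15.7,0,0,0,0,-30.5,15.7,0,0,0,0,-30.5,15.7,0,0,0,0,-30.5,15.7,0,0,0,0,-30.5,15.7,0,0,0,0,-30.5,15.7,0,0,0,0]'
python3 -m crank '[-17,9,0,0,0,0,-10,5.4,0,0,0,0,0,0,0,0,0,0,0,0,0,0,0,0]'
python3 -m crank '[0,0,20,0,0,0,0,0,28,0,0,0,0,0,22,0,0,0,0,0,12,0,0,0,0,0,8,0,0,0,0,0,4,0,0,0,0,0,0.5,0,0,0,0,0,0,0,0,0,0,0,0,0,0,0]'
```

```text
time_s: 15.63
tool_pos: [480.5, 224.2, 132.7]
eef_rot: [0.707, 0.707, 0.003, 0.001]
contact_force: [0.6, -0.3, -0.1]
gripper_width: 0.531
grasp_force: 51.3
time_s: 16.47
tool_pos: [618.0, -53.0, 127.0]
eef_rot: [0.707, 0.707, -0.001, -0.001]
contact_force: [-0.3, 0.4, -1.0]
gripper_width: 0.522
grasp_force: 51.3
time_s: 16.8
tool_pos: [632.1, -77.0, 127.8]
eef_rot: [0.707, 0.707, -0.0, -0.001]
contact_force: [-0.6, -0.3, -1.5]
gripper_width: 0.533
grasp_force: 51.3
time_s: 17.55
tool_pos: [634.0, -77.3, 35.3]
eef_rot: [0.707, 0.707, 0.001, 0.001]
contact_force: [-0.4, -0.4, -1.2]
gripper_width: 0.53
grasp_force: 51.5
```

```bash
python3 -m crank '[0,0,0.3,0,0,0,0,0,0,0,0,0,0,0,0,0,0,0]'
python3 -m crank '[0,0,0,0,0,0,0,0,0,0,0,0,0,0,0,0,0,0,0,0,0,0,0,0,0,0,0,0,0,0,0,0,0,0,0,0]' 100
python3 -m crank '[0,0,-15,0,0,0,0,0,-30,0,0,0,0,0,-30,0,0,0,0,0,-15,0,0,0,28.5,-21,0,0,0,0,28.5,-21,0,0,0,0,28.5,-21,0,0,0,0,28.5,-21,0,0,0,0,28.5,-21,0,0,0,0,28.5,-21,0,0,0,0]'
python3 -m crank '[28.5,-21,0,0,0,0,0,0,0,0,0,0,0,0,20,0,0,0,0,0,25,0,0,0,0,0,25,0,0,0,0,0,22,0,0,0,0,0,15,0,0,0,0,0,9,0,0,0,0,0,2.5,0,0,0,0,0,0,0,0,0]'
python3 -m crank '[0,0,0,0,0,0,0,0,0,0,0,0,0,0,0,0,0,0,0,0,0,0,0,0,0,0,0,0,0,0,0,0,0,0,0,0,0,0,0,0,0,0,0,0,0,0,0,0,0,0,0,0,0,0]' 0 40
```

```text
time_s: 17.8
tool_pos: [634.0, -77.4, 35.2]
eef_rot: [0.707, 0.707, 0.001, 0.001]
contact_force: [-0.9, 1.8, 5.7]
gripper_width: 0.529
grasp_force: 52.1
time_s: 18.3
tool_pos: [633.2, -77.7, 33.9]
eef_rot: [0.707, 0.707, -0.0, -0.0]
contact_force: [0.2, -0.5, 0.2]
gripper_width: 1.0
grasp_force: 0.0
time_s: 19.13
tool_pos: [506.1, 94.4, 124.1]
eef_rot: [0.707, 0.707, 0.0, -0.0]
contact_force: [-0.5, 0.8, -0.1]
gripper_width: 0.997
grasp_force: 0.0
time_s: 19.97
tool_pos: [486.2, 121.7, 5.2]
eef_rot: [0.707, 0.707, -0.0, -0.0]
contact_force: [-0.6, 0.4, 0.3]
gripper_width: 1.0
grasp_force: 0.0
time_s: 20.72
tool_pos: [486.9, 122.0, 6.6]
eef_rot: [0.707, 0.707, 0.001, 0.0]
contact_force: [-1.3, 0.2, 7.0]
gripper_width: 0.42
grasp_force: 39.2
```

```bash
python3 -m crank '[0,0,-10,0,0,0,0,0,-20,0,0,0,0,0,-28,0,0,0,0,0,-28,0,0,0,0,0,-22,0,0,0,0,0,-12,0,0,0,0,0,0,0,0,0]'
python3 -m crank '[-10,5,0,0,0,0,-20,9,0,0,0,0,-31,14.5,0,0,0,0,-31,14.5,0,0,0,0,-31,14.5,0,0,0,0,-31,14.5,0,0,0,0,-31,14.5,0,0,0,0,-31,14.5,0,0,0,0,-31,14.5,0,0,0,0,-31,14.5,0,0,0,0]'
python3 -m crank '[-16,7.6,0,0,0,0,-9.4,4,0,0,0,0,0,0,0,0,0,0,0,0,0,0,0,0]'
python3 -m crank '[0,0,20,0,0,0,0,0,28,0,0,0,0,0,22,0,0,0,0,0,12,0,0,0,0,0,8,0,0,0,0,0,4,0,0,0,0,0,0.5,0,0,0,0,0,0,0,0,0,0,0,0,0,0,0]'
```

```text
time_s: 21.3
tool_pos: [488.5, 122.2, 129.1]
eef_rot: [0.707, 0.707, 0.003, 0.002]
contact_force: [0.4, -1.3, -0.8]
gripper_width: 0.419
grasp_force: 40.2
time_s: 22.13
tool_pos: [615.4, -158.4, 123.5]
eef_rot: [0.707, 0.707, -0.001, -0.001]
contact_force: [0.8, 0.2, -0.0]
gripper_width: 0.423
grasp_force: 40.2
time_s: 22.47
tool_pos: [626.5, -181.2, 124.1]
eef_rot: [0.707, 0.707, -0.0, -0.002]
contact_force: [-0.0, 0.7, -0.4]
gripper_width: 0.42
grasp_force: 40.2
time_s: 23.22
tool_pos: [628.6, -181.5, 32.0]
eef_rot: [0.707, 0.707, 0.0, 0.001]
contact_force: [0.3, -0.3, -0.8]
gripper_width: 0.425
grasp_force: 40.4
```

```bash
python3 -m crank '[0,0,0.4,0,0,0,0,0,0,0,0,0,0,0,0,0,0,0]'
python3 -m crank '[0,0,0,0,0,0,0,0,0,0,0,0,0,0,0,0,0,0,0,0,0,0,0,0,0,0,0,0,0,0,0,0,0,0,0,0]' 100
python3 -m crank '[0,0,-15,0,0,0,0,0,-30,0,0,0,0,0,-35,0,0,0,0,0,-35,0,0,0,-10,-35,-10,0,0,0,-10,-35,0,0,0,0,-10,-35,0,0,0,0,-10,-35,0,0,0,0,-10,-35,0,0,0,0,0,0,0,0,0,0]'
python3 - <<'E'
from m import *
d=imaging.get_image("top"); cv2.imwrite("pics/top1.png",d["pixels"][100:300,120:520].repeat(2,0).repeat(2,1))
t={"65":(646.3,132.4),"56":(640.3,28),"47":(634.2,-76.7),"38":(628,-181.5)}
z={"65":91,"56":83,"47":74,"38":65}
p=d["pixels"].astype(int); hsv=cv2.cvtColor(d["pixels"],cv2.COLOR_BGR2HSV)
from h import R
for k,(x,y) in t.items():
    c=d["camera_matrix"]@R.from_quat(d["attitude"]).inv().apply(np.array([x,y,z[k]])-d["xyz"]); u,v=(c[:2]/c[2]).round().astype(int)
    w=18; m=np.zeros(p.shape[:2],bool)
    q=p[v-w:v+w,u-w:u+w]; m[v-w:v+w,u-w:u+w]=(q.min(2)>88)
    c,D=blob(m,(u,v)); print(k,(u,v),"diam",D*scale(d,z[k]),"err",ray(d,*c,z[k])-(x,y))
rd=(p[...,2]-p[...,1]>50)&(p[...,2]-p[...,0]>50)
c,D=blob(rd,(477,264)); print("lamp",ray(d,*c,35))
E
```

```text
time_s: 23.47
tool_pos: [628.6, -181.6, 31.6]
eef_rot: [0.707, 0.707, 0.0, 0.001]
contact_force: [-0.8, 1.0, 5.2]
gripper_width: 0.424
grasp_force: 40.9
time_s: 23.97
tool_pos: [627.7, -181.5, 30.4]
eef_rot: [0.707, 0.707, -0.0, -0.0]
contact_force: [-0.3, -1.3, 0.4]
gripper_width: 1.001
grasp_force: 0.0
time_s: 24.8
tool_pos: [445.9, -231.0, 155.0]
eef_rot: [0.708, 0.706, -0.001, -0.003]
contact_force: [-1.6, -0.2, -0.5]
gripper_width: 1.002
grasp_force: 0.0
65 (np.int64(259), np.int64(170)) diam 63.24723756358768 err [-0.20843438 -1.31090137]
56 (np.int64(308), np.int64(174)) diam 54.69116547238205 err [1.53717985 1.74973603]
47 (np.int64(356), np.int64(178)) diam 46.053215563251605 err [ 0.2369407  -0.50410191]
38 (np.int64(403), np.int64(182)) diam 36.48264531086076 err [1.09190539 0.74251294]
lamp [ 626.91572408 -385.48201115]
```

View pics/top1.png

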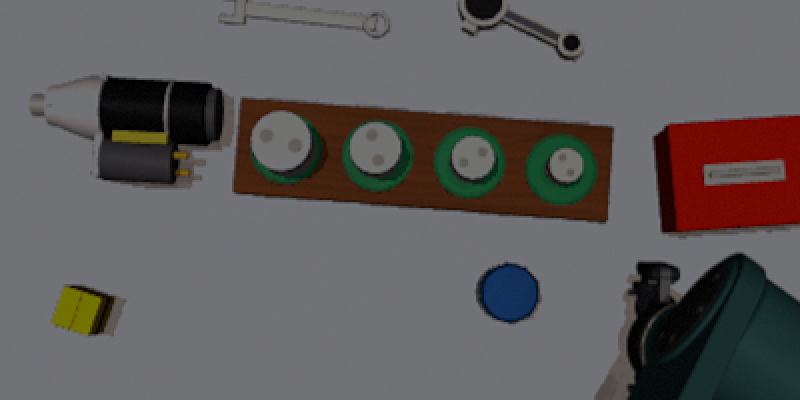

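The crop shows the four pistons upright on their pads, in rising size away from the cash box, each within about 2.5 mm of its pad centre. The arm hides the lamp in this picture, but the side view after the 56 mm pick showed it standing, and the gripper has not been near it since.

```bash
python3 -m crank '[0,0,0,0,0,0,0,0,0,0,0,0,0,0,0,0,0,0,0,0,0,0,0,0]' && python3 -c "
from cell import close_job
print(close_job())"
```

```text
time_s: 25.18
tool_pos: [454.0, -231.4, 155.6]
eef_rot: [0.707, 0.707, 0.0, 0.0]
contact_force: [-1.0, 0.7, 0.4]
gripper_width: 0.999
grasp_force: 0.0
the job is handed in; nothing more can be done
None
```

I handed the job in at about 25 s: all four pistons stand crown up on the pads, smallest next to the cash box to largest at the far end, each within about 2.5 mm of its pad centre; the lamp was not touched as far as I could tell (the arm hid it in the last picture), and the hand-in returned no verdict.

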